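# Index the vial shuttle at the dosing post and start

## Robot

A 7-joint arm with a two-finger parallel gripper is mounted at the origin on the work surface. World frame = base frame: x ahead of the robot, y to its left, z up, the work surface at z = 0. Lengths are in m, angles in degrees, forces in N, time in s.
With the tool pointing down it reaches from about 0.4 to 0.9 m from the base axis. Payload 5.6 kg.
Tool frame: the origin (TCP) lies where the fingers leave the gripper's body, on its centre line; the fingertips stand 88 mm ahead of it and the grasp point (between the pads) lies 69 mm ahead of it; z points along the fingers, y is the line along which they close (so a half turn about z gives the same grasp; the last joint's range is limited). The gripper opens to 92 mm and grips with 3 to 60 N. Pads are 20 mm wide; open, the fingers measure 128 mm over their backs; the gripper's body (75 mm by 189 mm) begins 69 mm behind the grasp point.
Start: joints at [72.823, 26.786, -0.665, 91.828, 0.344, 61.387, -3.226], TCP at [0.165, -0.629, 0.303] pointing down, gripper open.
Joint ranges: [-144.91, 144.91], [-17.63, 115.5], [-89.93, 88.59], [15.96, 139.68], [-74.01, 254.01], [8.47, 105.57], [-167.45, 167.45]. Speed limits (degrees/s): [147.25, 147.25, 180, 180, 180, 180, 180].

## Interface

Orientations are given as [roll, pitch, yaw] about the fixed x, y, z axes, in that order (R = Rz(yaw) Ry(pitch) Rx(roll)).
In Python, from cell import bot gives the robot as it stands.
- The arm moves only by the tool play_rows, never from a script. Its argument "steps" is a list of rows, each an object of numbers: "tx", "ty", "tz": the shift along the tool's x, y, z in units of 0.4 m (1.0 is 0.4 m); "wx", "wy", "wz": the turn, a rotation vector about the tool's x, y, z in units of pi rad (1.0 is pi rad). A call has 1 to 20 rows; each row is the pose to reach, as a shift and turn from the pose commanded when the call began, along the tool's axes at that moment, turning the shorter way round; what a row does not reach only later rows make up. A row lasts 1/10 s, in which the tool goes at most 50 mm and 8.59 degrees, less where a joint would pass 70% of its speed; a pose out of reach is approached as far as the arm can. A call with a number of a shift or a turn outside -1 to 1 is refused whole. A call with a gripper value outside its range is refused whole. "gripper" is the opening, from -1 (shut) to 1 (fully open), set as the call begins (left out, the last holds). The fingers move at their own pace and stop on an object; "newtons" is the grip in N (left out, the last holds). Time passes only in rows, so rows that repeat a pose let the fingers close. It gives the time, the measured TCP pose, the force, the opening and the grip force at its end, in the units of the state.
- bot.observe(): the state, without advancing time (a new reading comes with each control period).
- bot.capture(name): name is "side" or "top" or "wrist"; returns a dict with "pixels" (400x640x3 uint8, red, green, blue), "z_map" (400x640 float32, m along the optical axis (not along the pixel's ray), 0 where there is no reading), "fx", "fy", "cx", "cy" (pixels), "R" (3x3) and "t" (3): a world point X has camera coordinates R X + t. Camera axes: x right, y down, z forward; pixel columns grow to the right and rows downward; lengths in m; the calibration is good to about 2 mm. A picture is of the moment at which its call begins.
- bot.finish_job(): hands the job in; it is judged then, once.
The state is a dict: "time": time; "q": joint angles; "dq": joint speeds; "tau": joint torques, N m; "eef_pos": TCP position; "tool_rot": TCP orientation; "ft_force": force on the tool from outside, world axes, zero at the start; "ft_torque": the same for the moment, N m; "finger_gap": finger opening in m; "grip_force": force on a finger pad.
Only numpy, scipy, OpenCV 4.12 (cv2) and the standard library are available. Lean on these libraries where they do the work, as an engineer would, in place of code of your own. Each camera call takes 0.05 s, during which the arm holds its last target. There are 200 camera calls.

## Task

Push the vial shuttle along its rail by its upright plate until its spring pin clicks down into the notch of the clip that has the dosing post, and leave it seated there. Then press the round start key on the control pad and let it come back up. Do not pull up the shuttle's pin, do not press the key before the shuttle is seated, and leave the other things on the bench where they are.

Things in the scene. Friction and masses are not known exactly. Their poses are not given: they have to be found in the camera images.
- rail: Fixed straight aluminium slide rail lying on the bench, 420 mm long, 60 mm wide at the foot, 20 mm high, with a 30 mm high grey end block at each end. Origin: centre of its underside, on the bench. Its y axis runs along the rail, the way joint shuttle grows (roughly the robot's left); its -x side faces the robot. It carries the grey plastic shuttle and two steel detent clips.
- shuttle (a joint): Travel of the shuttle along the rail's y axis, in m: 0 at one end, 0.27 at the other; it starts between 0 and 0.055, before both clips. The shuttle's centre lies at rail y = value - 0.145. It cannot leave the rail. It slides with about 2 N of friction.
- push_plate (a point): Middle (75 mm from the rail's centre line, 42 mm above the bench) of the shuttle's push plate: an upright grey plate square to the rail on the robot's side, 6 mm thick along the rail, free from 35 to 105 mm from the rail's centre line and from 22 to 62 mm above the bench. Push its broad face along the rail with the side of a closed finger.
- shuttle_mark (a point): Point of the shuttle on the rail's centre line, exactly under its index pin, 22 mm above the bench; seated, it lies over load_clip_seat. The shuttle's grey deck is 70 mm across x 80 mm along the rail, centred here, its top 46 mm above the bench; two fixed capped vials on it reach 88 mm.
- index_pin (a joint): Height of the shuttle's spring index pin, in m: 0 when down (on plain rail or in a notch), about 0.005 on a clip's ridge. Its black round knob, 20 mm across, stands in the middle of the deck, top 70 mm above the bench. It rises and falls by itself as the shuttle is pushed; pulling it up (over 0.009) is not allowed.
- load_clip_seat (a point): Middle of the notch of the target clip (the one with the post), on the rail's centre line, 22 mm above the bench. The pin meets the first ridge 18 mm before the notch: the push rises to about 10 N, falls to nothing past the crest (9 mm before), and from about 5 mm before the shuttle snaps into the notch by itself. The push rises again if it is pushed on out of the notch. A shuttle pushed past may be pushed back.
- load_clip: The target clip: a 30 mm long steel saddle over the rail with two cross ridges 9 mm either side of its notch. It alone has the dosing post: 14 mm across, beyond the rail, 68 mm from its centre line, 124 mm high, with an arm at the top towards the rail that ends 30 mm from the centre line; nozzle's end 98 mm above the bench. Origin: on the bench under the notch; axes as the rail's.
- rinse_clip_seat (a point): The same point of the other clip, which has the same saddle, ridges and forces but no post. It may lie before the target (then push the shuttle through it and on) or beyond it.
- start_key (a joint): Press of the round start key, in m: 0 up, 0.006 fully in. A spring brings it back; fully in takes about 5 N. It counts as pressed above 0.004.
- start_key_top (a point): Centre of the top of the round white key, 28 mm across, in a black housing on the control pad: a fixed low grey box, 110 x 100 x 26 mm, on the robot's right. Press straight down.
- vial_a: Loose small clear capped vial, 22 mm across, 36 mm high, between robot and rail. Origin: centre of its foot. Leave alone.
- vial_b: Loose small amber capped vial, 22 mm across, 36 mm high, between robot and rail. Origin: centre of its foot. Leave alone.
- buffer_bottle: Loose clear jar, 68 mm across, 100 mm high, beyond the rail. Origin: centre of its foot. Leave alone.
- waste_jar: Loose amber jar, 64 mm across, 85 mm high, beyond the rail. Origin: centre of its foot. Leave alone.
- tip_box: Loose box of pipette tips, 85 x 120 x 50 mm, beyond the control pad. Origin: centre of its underside. Leave alone.
- spatula: Loose steel lab spoon, 160 mm long, lying between robot and control pad. Origin: under its middle. Leave alone.
Things that resemble listed ones, but are neither listed nor needed, are in the scene too. Leave any green or turquoise look-alike of the part that bears start_key alone.

How it is judged (in metres and radians):
On the way, in this order (a step that is already met when the one before it is completed fails the run):
1. the shuttle is seated in the notch of the clip with the post (horizontal distance between shuttle_mark and load_clip_seat below 0.003 m and value of joint index_pin below 0.0015 m), for 0.3 s.
2. the start key is pressed with the shuttle seated (all of step 1 and value of joint start_key above 0.004 m), for 0.05 s.
At the end, for the whole second after the job is handed in: The shuttle rests in the notch of the clip with the post (pin within 3 mm of the notch's middle, pin down within 1.5 mm), and the start key, pressed more than 4 mm after the shuttle was seated, is back up (all of step 1 and value of joint start_key below 0.0015 m and velocity of joint shuttle between -0.01 and 0.01 m/s); the robot touches nothing.
It fails at once if the shuttle's pin is pulled up more than 9 mm (value of joint index_pin above 0.009 m).
It fails at once if the start key is pressed while the shuttle is not seated at the post's clip (value of joint start_key above 0.003 m and not (horizontal distance between shuttle_mark and load_clip_seat below 0.003 m and value of joint index_pin below 0.0015 m)).
It fails at once if a loose thing on the bench is moved more than 20 mm (distance of any of vial_a, vial_b, buffer_bottle, waste_jar, tip_box, spatula from where it was at the start of the episode above 0.02 m).
It also fails if it takes over 54 s, if anything falls off the work surface, if the arm or the gripper's body presses on something with over 40 N, if the wrist force passes 120 N, or if a joint passes its speed limit or range.

## Working session

There is one attempt and no reset: what is moved stays moved. The work goes in short steps, Python scripts to look and compute and a tool call to move; the robot and the scene stay as the last step left them, time stands still between calls to the robot, and variables do not carry over. Pictures are saved under pics/ and viewed, at most 10 in all, crops included, and the job is handed in when it is done.

Besides the shell and the picture viewer there is one more tool, called after "Request:" as name(argument=value, ...), one argument or row to a line, values as JSON. play_rows: Moves the arm, as the interface text tells. Its arguments: {"type":"object","properties":{"steps":{"type":"array"},"gripper":{"type":"number"},"newtons":{"type":"number"}},"required":["steps"]}

```bash
mkdir -p pics; cat > h.py <<'E'
import numpy as np, cv2, pickle
from cell import bot
def cap(n,f):
    c=bot.capture(n); pickle.dump(c,open(f'{f}.pkl','wb')); cv2.imwrite(f'pics/{f}.png',c['pixels'][:,:,::-1]); return c
def pt(c,u,v):  # by depth
    z=c['z_map'][v,u]; return c['R'].T@(np.array([(u-c['cx'])/c['fx']*z,(v-c['cy'])/c['fy']*z,z])-c['t'])
def pl(c,u,v,h): # onto plane z=h
    d=c['R'].T@np.array([(u-c['cx'])/c['fx'],(v-c['cy'])/c['fy'],1]); o=-c['R'].T@c['t']; return o+d*(h-o[2])/d[2]
def proj(c,X):
    p=c['R']@np.array(X)+c['t']; return p[0]/p[2]*c['fx']+c['cx'],p[1]/p[2]*c['fy']+c['cy']
E
python3 - <<'E'
from h import *
for n in('top','side'):
    c=cap(n,n+'0'); print(n,c['fx'],-c['R'].T@c['t'],c['R'].round(2).tolist())
print(bot.observe())
E
```

```text
top 489.39283577442006 [ 0.35947299 -0.142131    1.27083822] [[0.03, -1.0, 0.02], [-0.99, -0.03, -0.14], [0.14, -0.01, -0.99]]
side 382.2412563403934 [0.41168771 0.58150695 0.73071865] [[-0.98, -0.17, -0.01], [-0.11, 0.66, -0.74], [0.14, -0.73, -0.67]]
{'time': 0.1, 'q': array([72.82430947, 26.8300085 , -0.66270948, 91.87358882,  0.34475334,
       61.38703997, -3.22473927]), 'dq': array([-0.05383566, -0.04556613,  0.00501487, -0.12569785,  0.00685429,
       -0.00500971,  0.06970598]), 'tau': array([ 9.96053750e-04, -5.21653426e+01, -1.26941653e-02, -2.44367999e+01,
       -5.68444538e-02,  1.40359238e-02,  9.24581354e-05]), 'eef_pos': array([ 0.16490072, -0.6283509 ,  0.30186105]), 'tool_rot': array([-1.79911659e+02,  8.27118026e-03,  1.47078977e+01]), 'ft_force': array([ 0.68305297, -0.54384173, -0.41266114]), 'ft_torque': array([-0.0119402 ,  0.00389033, -0.00513997]), 'grip_force': 0.0, 'finger_gap': 0.09181155087982923}
```

View pics/top0.png

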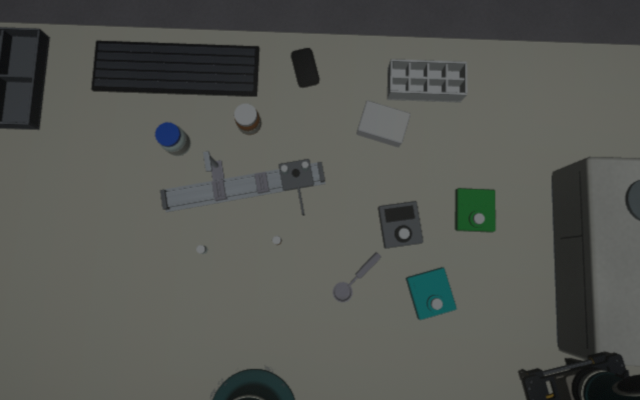

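View pics/side0.png

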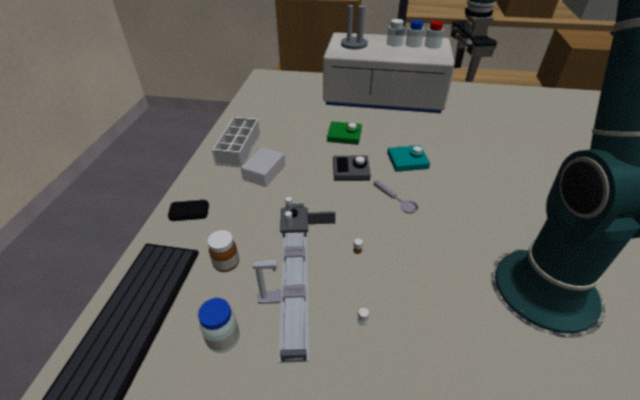

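```bash
python3 - <<'E'
from h import *
c=pickle.load(open('top0.pkl','rb'))
im=c['pixels'][:,:,::-1]
cv2.imwrite('pics/crop.png',cv2.resize(np.clip(im[140:260,155:435]*1.8,0,255).astype('uint8'),None,fx=2.85,fy=2.85,interpolation=3))
for n,u,v,h in [('endL',165,200,.03),('endR',322,172,.03),('clipT',219,184,.022),('clipR',262,182,.022),('knob',296,173,.07),('plateend',303,214,.062),('platenear',299,190,.062),('key',404,234,.03),('green',479,218,.03),('va',201,249,.036),('vb',277,240,.036),('spoon',342,291,.01)]:
    print(n,pl(c,u,v,h).round(4),pt(c,u,v).round(4))
E
```

```text
endL [0.5176 0.2484 0.03  ] [0.5179 0.249  0.0279]
endR [ 0.6035 -0.1488  0.03  ] [ 0.6032 -0.1488  0.0312]
clipT [0.5647 0.1156 0.022 ] [0.564  0.1147 0.0264]
clipR [0.5736 0.0053 0.022 ] [0.5736 0.0053 0.0221]
knob [ 0.5909 -0.0838  0.07  ] [ 0.591  -0.0838  0.0696]
plateend [ 0.4896 -0.1048  0.062 ] [ 0.4903 -0.1045  0.0551]
platenear [ 0.5495 -0.0926  0.062 ] [ 0.5492 -0.0927  0.064 ]
key [ 0.4501 -0.3621  0.03  ] [ 0.4485 -0.3582  0.0517]
green [ 0.4971 -0.5543  0.03  ] [ 0.4948 -0.5475  0.0507]
va [0.3963 0.1477 0.036 ] [0.3961 0.1465 0.0412]
vb [ 0.4246 -0.041   0.036 ] [ 0.4245 -0.0412  0.0378]
spoon [ 0.3021 -0.2091  0.01  ] [ 0.3019 -0.2093  0.0056]
```

View pics/crop.png

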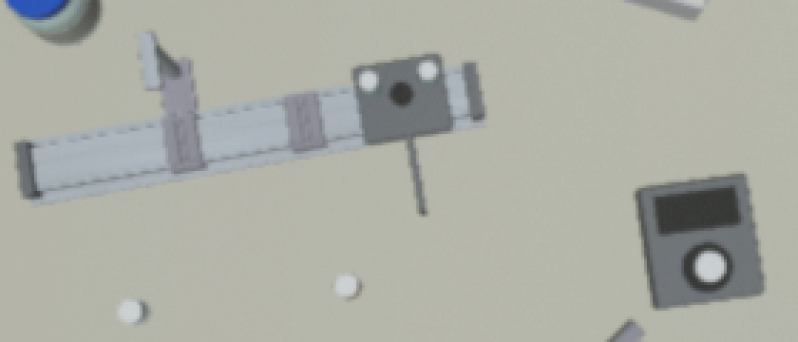

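Request:
play_rows(
  steps=[
    {"tx":0.6,"ty":-0.46,"wz":0.014},
    {"tx":0.6,"ty":-0.46,"wz":0.014},
    {"tx":0.6,"ty":-0.46,"wz":0.014},
    {"tx":0.6,"ty":-0.46,"wz":0.014},
    {"tx":0.6,"ty":-0.46,"wz":0.014},
    {"tx":0.6,"ty":-0.46,"wz":0.014},
    {"tx":0.6,"ty":-0.46,"wz":0.014},
    {"tx":0.6,"ty":-0.46,"wz":0.014},
  ],
  gripper=-1,
  newtons=40,
)

```text
validation failed for argument at $.st...
```

Request:
play_rows(
  steps=[
    {"tx":0.6,"ty":-0.46,"tz":0.0,"wx":0.0,"wy":0.0,"wz":0.014},
    {"tx":0.6,"ty":-0.46,"tz":0.0,"wx":0.0,"wy":0.0,"wz":0.014},
    {"tx":0.6,"ty":-0.46,"tz":0.0,"wx":0.0,"wy":0.0,"wz":0.014},
    {"tx":0.6,"ty":-0.46,"tz":0.0,"wx":0.0,"wy":0.0,"wz":0.014},
    {"tx":0.6,"ty":-0.46,"tz":0.0,"wx":0.0,"wy":0.0,"wz":0.014},
    {"tx":0.6,"ty":-0.46,"tz":0.0,"wx":0.0,"wy":0.0,"wz":0.014},
    {"tx":0.6,"ty":-0.46,"tz":0.0,"wx":0.0,"wy":0.0,"wz":0.014},
    {"tx":0.6,"ty":-0.46,"tz":0.0,"wx":0.0,"wy":0.0,"wz":0.014},
  ],
  gripper=-1,
  newtons=40,
)

```text
time: 0.9
eef_pos: [0.3512, -0.3888, 0.3026]
tool_rot: [-180.0, 0.0, 12.4]
ft_force: [-0.7, -0.9, -0.2]
finger_gap: 0.0301
grip_force: 0.0
```

Request:
play_rows(
  steps=[
    {"tx":0.566,"ty":-0.49,"tz":0.0,"wx":0.0,"wy":0.0,"wz":0.001},
    {"tx":0.566,"ty":-0.49,"tz":0.0,"wx":0.0,"wy":0.0,"wz":0.001},
    {"tx":0.566,"ty":-0.49,"tz":0.0,"wx":0.0,"wy":0.0,"wz":0.001},
    {"tx":0.566,"ty":-0.49,"tz":0.0,"wx":0.0,"wy":0.0,"wz":0.001},
    {"tx":0.566,"ty":-0.49,"tz":0.0,"wx":0.0,"wy":0.0,"wz":0.001},
    {"tx":0.566,"ty":-0.49,"tz":0.0,"wx":0.0,"wy":0.0,"wz":0.001},
    {"tx":0.566,"ty":-0.49,"tz":0.0,"wx":0.0,"wy":0.0,"wz":0.001},
    {"tx":0.566,"ty":-0.49,"tz":0.0,"wx":0.0,"wy":0.0,"wz":0.001},
  ],
)

```text
time: 1.7
eef_pos: [0.5304, -0.1514, 0.302]
tool_rot: [180.0, 0.1, 12.0]
ft_force: [-1.8, -0.2, -0.3]
finger_gap: 0.0005
grip_force: 0.0
```

```bash
python3 - <<'E'
from h import *
c=cap('wrist','w1'); print(c['fx'],-c['R'].T@c['t'],c['R'].round(2).tolist())
print(bot.observe()['eef_pos'])
E
```

```text
320.05505523535896 [ 0.59603688 -0.13694891  0.38392868] [[0.21, -0.98, -0.0], [-0.95, -0.2, 0.24], [-0.24, -0.05, -0.97]]
[ 0.52975496 -0.15260645  0.30209377]
```

View pics/w1.png

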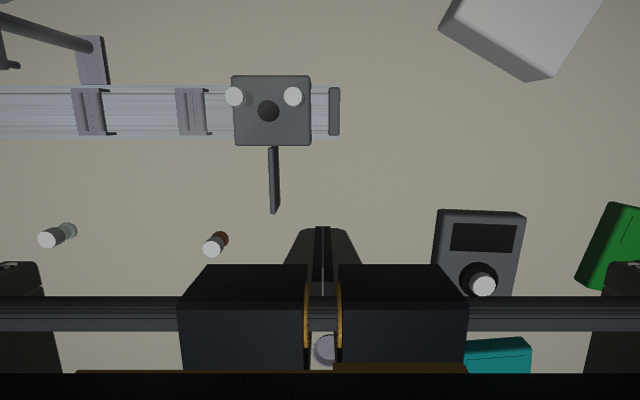

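The wrist view shows the target clip with its post foot at (91,111), the rinse clip at (192,111), the knob at (268,111), the plate at (273,180) and the grey pad's key at (483,286). The green pad (610,245) and turquoise pad (500,355) are the look-alikes. The fingertips (322,245) are to the right of the plate, as intended.

```bash
python3 - <<'E'
from h import *
c=pickle.load(open('w1.pkl','rb'))
ey=np.array([-np.sin(np.radians(12.2)),np.cos(np.radians(12.2))]);ex=np.array([ey[1],-ey[0]])
o=np.array([.5605,.0498])
for n,u,v,h in [('clipT',91,111,.024),('clipR',192,111,.024),('knob',268,111,.07),('plfar',272,148,.062),('plend',274,208,.062),('plend0',269,208,.062),('plend1',279,208,.062),('endR',334,111,.03),('key',483,286,.05)]:
    p=pl(c,u,v,h); print(n,p.round(4),pt(c,u,v).round(4),'rail',((p[:2]-o)@ex).round(4),((p[:2]-o)@ey).round(4))
e=np.array([.5298,-.1526]);print(((e-o)@ex),(e-o)@ey)
# key centre in top view
t=pickle.load(open('top0.pkl','rb'))
for c,(u,v) in((t,(404,234)),(c,(483,286))):
    s=c['pixels'][v-14:v+15,u-14:u+15].min(2); m=(s>0.75*s.max()).astype('uint8')
    n,l,st,ce=cv2.connectedComponentsWithStats(m); k=1+st[1:,4].argmax(); q=ce[k]+[u-14,v-14]
    print(q,st[k],pl(c,*q,.05).round(4),pl(c,*q,.045).round(4), np.median(c['z_map'][v-14:v+15,u-14:u+15][l==k]),pt(c,*q.round().astype(int)))
E
```

```text
clipT [0.5521 0.1102 0.024 ] [0.5524 0.1086 0.0263] rail 0.0046 0.0608
clipR [0.575  0.0031 0.024 ] [0.575  0.0035 0.023 ] rail 0.0043 -0.0487
knob [ 0.5927 -0.0851  0.07  ] [ 0.5927 -0.0849  0.0688] rail 0.003 -0.1387
plfar [ 0.5584 -0.0937  0.062 ] [ 0.5581 -0.0934  0.0597] rail -0.0324 -0.1398
plend [ 0.4976 -0.1064  0.062 ] [ 0.4978 -0.1064  0.0625] rail -0.0945 -0.1393
plend0 [ 0.4965 -0.1012  0.062 ] [ 4.774e-01 -9.440e-02  2.000e-04] rail -0.0944 -0.1341
plend1 [ 0.4987 -0.1115  0.062 ] [ 0.4802 -0.1066  0.0007] rail -0.0945 -0.1446
endR [ 0.607  -0.1473  0.03  ] [ 0.607  -0.1473  0.0284] rail 0.0038 -0.2025
key [ 0.4523 -0.3572  0.05  ] [ 0.4515 -0.3584  0.0482] rail -0.1918 -0.3749
-0.07277880675715376 -0.1913413057523254
[403.61728395 233.25925926] [ 9  9 10 10 81] [ 0.4505 -0.3576  0.05  ] [ 0.4509 -0.3585  0.045 ] 1.2255969 [ 0.45144438 -0.35918497  0.04633928]
[483.85174419 285.86046512] [  4   4  23  20 344] [ 0.4526 -0.3581  0.05  ] [ 0.4505 -0.3614  0.045 ] 0.37169123 [ 0.45201633 -0.35907866  0.04885021]
```

Request:
play_rows(
  steps=[
    {"tx":0,"ty":0,"tz":0.12,"wx":0,"wy":0,"wz":0},
    {"tx":0,"ty":0,"tz":0.24,"wx":0,"wy":0,"wz":0},
    {"tx":0,"ty":0,"tz":0.34,"wx":0,"wy":0,"wz":0},
    {"tx":0,"ty":0,"tz":0.42,"wx":0,"wy":0,"wz":0},
    {"tx":0,"ty":0,"tz":0.455,"wx":0,"wy":0,"wz":0},
    {"tx":0,"ty":0,"tz":0.455,"wx":0,"wy":0,"wz":0},
    {"tx":0,"ty":0,"tz":0.455,"wx":0,"wy":0,"wz":0},
  ],
)

```text
time: 2.45
eef_pos: [0.5308, -0.1517, 0.1218]
tool_rot: [179.9, -0.1, 11.9]
ft_force: [-0.1, -0.4, 0.5]
finger_gap: 0.0004
grip_force: 0.0
```

Request:
play_rows(
  steps=[
    {"tx":0,"ty":-0.025,"tz":0,"wx":0,"wy":0,"wz":0},
    {"tx":0,"ty":-0.05,"tz":0,"wx":0,"wy":0,"wz":0},
    {"tx":0,"ty":-0.075,"tz":0,"wx":0,"wy":0,"wz":0},
    {"tx":0,"ty":-0.1,"tz":0,"wx":0,"wy":0,"wz":0},
    {"tx":0,"ty":-0.125,"tz":0,"wx":0,"wy":0,"wz":0},
    {"tx":0,"ty":-0.15,"tz":0,"wx":0,"wy":0,"wz":0},
    {"tx":0,"ty":-0.175,"tz":0,"wx":0,"wy":0,"wz":0},
    {"tx":0,"ty":-0.2,"tz":0,"wx":0,"wy":0,"wz":0},
    {"tx":0,"ty":-0.225,"tz":0,"wx":0,"wy":0,"wz":0},
    {"tx":0,"ty":-0.25,"tz":0,"wx":0,"wy":0,"wz":0},
    {"tx":0,"ty":-0.275,"tz":0,"wx":0,"wy":0,"wz":0},
    {"tx":0,"ty":-0.3,"tz":0,"wx":0,"wy":0,"wz":0},
    {"tx":0,"ty":-0.325,"tz":0,"wx":0,"wy":0,"wz":0},
    {"tx":0,"ty":-0.35,"tz":0,"wx":0,"wy":0,"wz":0},
    {"tx":0,"ty":-0.375,"tz":0,"wx":0,"wy":0,"wz":0},
    {"tx":0,"ty":-0.4,"tz":0,"wx":0,"wy":0,"wz":0},
    {"tx":0,"ty":-0.42,"tz":0,"wx":0,"wy":0,"wz":0},
    {"tx":0,"ty":-0.44,"tz":0,"wx":0,"wy":0,"wz":0},
    {"tx":0,"ty":-0.46,"tz":0,"wx":0,"wy":0,"wz":0},
    {"tx":0,"ty":-0.46,"tz":0,"wx":0,"wy":0,"wz":0},
  ],
)

```text
time: 4.45
eef_pos: [0.4915, 0.0312, 0.1206]
tool_rot: [-179.9, 0.0, 12.1]
ft_force: [0.2, -0.0, 0.1]
finger_gap: 0.0003
grip_force: 0.0
```

```bash
cat >> h.py <<'E'
ey=np.array([-np.sin(np.radians(12.2)),np.cos(np.radians(12.2))]);ex=np.array([ey[1],-ey[0]]);o=np.array([.5605,.0498])
E
python3 - <<'E'
from h import *
c=cap('wrist','w2'); e=bot.observe(); p=e['eef_pos'][:2]-o; print(e['eef_pos'],p@ex,p@ey,e['ft_force'])
E
```

```text
[0.49190461 0.03069914 0.12065549] -0.07108270763911093 -0.004173575669679615 [-0.65886806  0.22535315 -0.86681417]
```

View pics/w2.png

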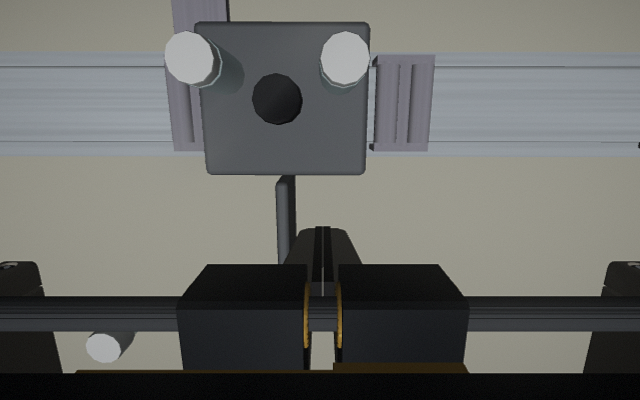

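```bash
python3 - <<'E'
from h import *
c=pickle.load(open('w2.pkl','rb'))
for n,u,v,h in [('knob',277,99,.07),('T left',173,150,.022),('Rl',373,150,.022),('Rr',429,150,.022),('plate',284,188,.062)]:
    p=pl(c,u,v,h)[:2]-o; print(n,(p@ex).round(4),(p@ey).round(4),pt(c,u,v)[2])
E
```

```text
knob 0.0037 0.0148 0.06898108264191233
T left -0.0207 0.0805 0.004413094892943444
Rl -0.0208 -0.0315 0.02017618324914086
Rr -0.0208 -0.0628 0.004773779914164267
plate -0.034 0.014 0.06193131558602569
```

Request:
play_rows(
  steps=[
    {"tx":0,"ty":-0.025,"tz":0,"wx":0,"wy":0,"wz":0},
    {"tx":0,"ty":-0.05,"tz":0,"wx":0,"wy":0,"wz":0},
    {"tx":0,"ty":-0.07,"tz":0,"wx":0,"wy":0,"wz":0},
    {"tx":0,"ty":-0.08,"tz":0,"wx":0,"wy":0,"wz":0},
    {"tx":0,"ty":-0.08,"tz":0,"wx":0,"wy":0,"wz":0},
  ],
)

```text
time: 5.0
eef_pos: [0.4852, 0.0621, 0.1207]
tool_rot: [-180.0, -0.0, 12.1]
ft_force: [0.2, 0.5, -0.1]
finger_gap: 0.0008
grip_force: 0.0
```

Request:
play_rows(
  steps=[
    {"tx":0,"ty":-0.005,"tz":0,"wx":0,"wy":0,"wz":0},
    {"tx":0,"ty":-0.01,"tz":0,"wx":0,"wy":0,"wz":0},
    {"tx":0,"ty":-0.01,"tz":0,"wx":0,"wy":0,"wz":0},
  ],
)

```text
time: 5.3
eef_pos: [0.4849, 0.0634, 0.1207]
tool_rot: [179.9, 0.0, 11.9]
ft_force: [0.5, -4.6, 0.2]
finger_gap: 0.0005
grip_force: 2.4
```

```bash
python3 - <<'E'
from h import *
c=cap('wrist','w3'); e=bot.observe(); p=e['eef_pos'][:2]-o; print(p@ex,p@ey,e['ft_force'])
g=c['pixels'].max(2)
p=pl(c,277,99,.07)[:2]-o;print(p@ey)
# knob centre: dark blob
m=(g[60:140,200:400]<0.6*np.median(g[120:150,240:330])).astype('uint8')
n,l,st,ce=cv2.connectedComponentsWithStats(m)
for k in range(1,n):
    if st[k,4]>800: 
        q=ce[k]+[200,60];p=pl(c,*q,.07)[:2]-o; print(q,st[k],p@ex,p@ey)
E
```

```text
-0.07101537343742724 0.029257754832464018 [ 1.92410373 -4.80594322  0.54517813]
0.0473082103851126
[277.80439122  99.72205589] [  53   14   51   52 2004] 0.0038175059946880486 0.04699992005839117
```

View pics/w3.png

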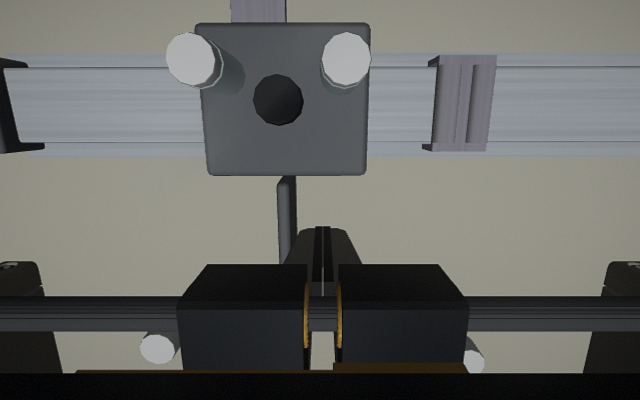

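Request:
play_rows(
  steps=[
    {"tx":0,"ty":-0.005,"tz":0,"wx":0,"wy":0,"wz":0},
    {"tx":0,"ty":-0.01,"tz":0,"wx":0,"wy":0,"wz":0},
    {"tx":0,"ty":-0.01,"tz":0,"wx":0,"wy":0,"wz":0},
  ],
)

```text
time: 5.65
eef_pos: [0.4841, 0.0671, 0.1207]
tool_rot: [179.9, 0.0, 11.9]
ft_force: [0.5, -6.1, 0.0]
finger_gap: 0.0007
grip_force: 2.9
```

Request:
play_rows(
  steps=[
    {"tx":0,"ty":-0.005,"tz":0,"wx":0,"wy":0,"wz":0},
    {"tx":0,"ty":-0.005,"tz":0,"wx":0,"wy":0,"wz":0},
  ],
)

```text
time: 5.85
eef_pos: [0.4835, 0.07, 0.1207]
tool_rot: [180.0, 0.0, 12.0]
ft_force: [1.0, -3.2, 0.8]
finger_gap: 0.0003
grip_force: 1.8
```

Request:
play_rows(
  steps=[
    {"tx":0,"ty":-0.005,"tz":0,"wx":0,"wy":0,"wz":0},
    {"tx":0,"ty":-0.005,"tz":0,"wx":0,"wy":0,"wz":0},
  ],
)

```text
time: 6.05
eef_pos: [0.4828, 0.0733, 0.1207]
tool_rot: [-180.0, -0.0, 12.0]
ft_force: [0.4, -1.6, 0.5]
finger_gap: 0.0003
grip_force: 0.6
```

Request:
play_rows(
  steps=[
    {"tx":0,"ty":-0.004,"tz":0,"wx":0,"wy":0,"wz":0},
    {"tx":0,"ty":-0.004,"tz":0,"wx":0,"wy":0,"wz":0},
  ],
)

```text
time: 6.25
eef_pos: [0.4824, 0.0752, 0.1206]
tool_rot: [-179.9, -0.0, 12.1]
ft_force: [0.3, -0.1, -0.2]
finger_gap: 0.0008
grip_force: 0.0
```

```bash
cat > k.py <<'E'
from h import *
import sys
c=cap('wrist',sys.argv[1]); e=bot.observe(); p=e['eef_pos'][:2]-o; print('tcp',p@ey,e['ft_force'])
g=c['pixels'].max(2)
m=(g[60:140,200:400]<0.6*np.median(g[120:150,240:330])).astype('uint8')
n,l,st,ce=cv2.connectedComponentsWithStats(m)
for k in range(1,n):
    if st[k,4]>800:
        q=ce[k]+[200,60];K=pl(c,*q,.07)[:2]-o; print(q,st[k],'knob',K@ey,'rel',(K-p)@ey, 'z',np.median([pt(c,int(q[0])+i,int(q[1])+j)[2] for i in range(-8,9) for j in range(-8,9)]))
E
python3 k.py w4
```

```text
tcp 0.041138434455142044 [-0.13637801  0.32201172 -0.86057845]
[265.36115178  99.66227428] [  40   14   52   52 2049] knob 0.06424355909820378 rel 0.02310512464306174 z 0.06985928587838067
```

Contact force dropped to zero and the knob jumped 5 mm ahead of the finger, so it has snapped in. I'll back off, rise and check.

Request:
play_rows(
  steps=[
    {"tx":0,"ty":0.04,"tz":0,"wx":0,"wy":0,"wz":0},
    {"tx":0,"ty":0.07,"tz":0,"wx":0,"wy":0,"wz":0},
    {"tx":0,"ty":0.07,"tz":-0.1,"wx":0,"wy":0,"wz":0},
    {"tx":0,"ty":0.07,"tz":-0.2,"wx":0,"wy":0,"wz":0},
    {"tx":0,"ty":0.07,"tz":-0.3,"wx":0,"wy":0,"wz":0},
    {"tx":0,"ty":0.07,"tz":-0.3,"wx":0,"wy":0,"wz":0},
    {"tx":0,"ty":0.07,"tz":-0.3,"wx":0,"wy":0,"wz":0},
  ],
)

```text
time: 7.0
eef_pos: [0.4887, 0.0465, 0.2414]
tool_rot: [180.0, -0.1, 12.0]
ft_force: [-1.1, 0.5, -0.5]
finger_gap: 0.0004
grip_force: 0.0
```

```bash
python3 - <<'E'
from h import *
c=cap('wrist','w5'); print(bot.observe()['eef_pos'])
im=c['pixels'][:,:,::-1]
cv2.imwrite('pics/w5c.png',cv2.resize(np.clip(im[20:200,100:400]*1.5,0,255).astype('uint8'),None,fx=2.6,fy=2.6,interpolation=3))
E
```

```text
[0.48799169 0.04642312 0.24022104]
```

View pics/w5c.png

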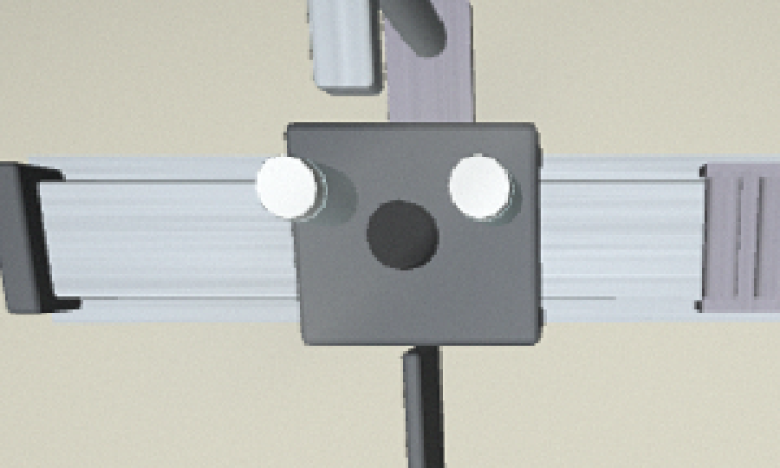

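```bash
python3 - <<'E'
from h import *
c=pickle.load(open('w5.pkl','rb'))
for n,U,V,h in [('foot l',388,100,.003),('foot r',475,100,.003),('foot mid',432,100,.003),('knob',403,236,.07)]:
    u,v=100+U/2.6,20+V/2.6; p=pl(c,u,v,h)[:2]-o; print(n,(p@ex).round(4),(p@ey).round(4),pt(c,int(u),int(v))[2])
E
```

```text
foot l 0.0521 0.0799 0.008317902089480519
foot r 0.052 0.0488 0.0017486805286538831
foot mid 0.0521 0.0641 0.00763413044435922
knob 0.0033 0.0635 0.06967759489095723
```

Request:
play_rows(
  steps=[
    {"tx":-0.3,"ty":0.97,"tz":0,"wx":0,"wy":0,"wz":0},
    {"tx":-0.3,"ty":0.97,"tz":0,"wx":0,"wy":0,"wz":0},
    {"tx":-0.3,"ty":0.97,"tz":0,"wx":0,"wy":0,"wz":0},
    {"tx":-0.3,"ty":0.97,"tz":0,"wx":0,"wy":0,"wz":0},
    {"tx":-0.3,"ty":0.97,"tz":0,"wx":0,"wy":0,"wz":0},
    {"tx":-0.3,"ty":0.97,"tz":0,"wx":0,"wy":0,"wz":0},
    {"tx":-0.3,"ty":0.97,"tz":0,"wx":0,"wy":0,"wz":0},
    {"tx":-0.3,"ty":0.97,"tz":0,"wx":0,"wy":0,"wz":0},
    {"tx":-0.3,"ty":0.97,"tz":0,"wx":0,"wy":0,"wz":0},
    {"tx":-0.3,"ty":0.97,"tz":0,"wx":0,"wy":0,"wz":0},
    {"tx":-0.3,"ty":0.97,"tz":0,"wx":0,"wy":0,"wz":0},
    {"tx":-0.3,"ty":0.97,"tz":0,"wx":0,"wy":0,"wz":0},
  ],
)

```text
time: 8.25
eef_pos: [0.4523, -0.3554, 0.24]
tool_rot: [-179.9, 0.0, 12.2]
ft_force: [0.1, -0.1, 0.0]
finger_gap: 0.0004
grip_force: 0.0
```

```bash
python3 - <<'E'
from h import *
print(bot.observe()['eef_pos'])
c=cap('wrist','w6'); print(proj(c,(.4515,-.3585,.049)),proj(c,(*bot.observe()['eef_pos'][:2],bot.observe()['eef_pos'][2]-.088)))
E
```

```text
[ 0.4523367  -0.35542034  0.23999881]
(np.float64(326.4179892902988), np.float64(199.93828100583073)) (np.float64(323.7926794009324), np.float64(242.02280269920092))
```

View pics/w6.png

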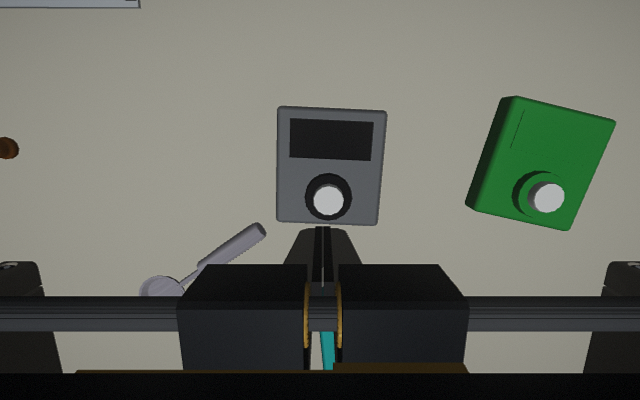

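Request:
play_rows(
  steps=[
    {"tx":-0.004,"ty":0.011,"tz":0.1,"wx":0,"wy":0,"wz":0},
    {"tx":-0.004,"ty":0.011,"tz":0.19,"wx":0,"wy":0,"wz":0},
    {"tx":-0.004,"ty":0.011,"tz":0.24,"wx":0,"wy":0,"wz":0},
    {"tx":-0.004,"ty":0.011,"tz":0.24,"wx":0,"wy":0,"wz":0},
    {"tx":-0.004,"ty":0.011,"tz":0.24,"wx":0,"wy":0,"wz":0},
  ],
)

```text
time: 8.8
eef_pos: [0.4518, -0.3616, 0.1451]
tool_rot: [-180.0, -0.0, 12.1]
ft_force: [0.6, -0.9, 0.6]
finger_gap: 0.0004
grip_force: 0.0
```

Request:
play_rows(
  steps=[
    {"tx":0,"ty":0,"tz":0.01,"wx":0,"wy":0,"wz":0},
    {"tx":0,"ty":0,"tz":0.02,"wx":0,"wy":0,"wz":0},
    {"tx":0,"ty":0,"tz":0.03,"wx":0,"wy":0,"wz":0},
    {"tx":0,"ty":0,"tz":0.03,"wx":0,"wy":0,"wz":0},
  ],
)

```text
time: 9.2
eef_pos: [0.4518, -0.3627, 0.1332]
tool_rot: [179.9, -0.1, 12.0]
ft_force: [1.1, -0.1, 4.2]
finger_gap: 0.0002
grip_force: 1.6
```

Request:
play_rows(
  steps=[
    {"tx":0,"ty":0,"tz":0.006,"wx":0,"wy":0,"wz":0},
    {"tx":0,"ty":0,"tz":0.01,"wx":0,"wy":0,"wz":0},
    {"tx":0,"ty":0,"tz":0.01,"wx":0,"wy":0,"wz":0},
    {"tx":0,"ty":0,"tz":0.01,"wx":0,"wy":0,"wz":0},
  ],
)

```text
time: 9.6
eef_pos: [0.4518, -0.3627, 0.1304]
tool_rot: [179.9, -0.1, 12.0]
ft_force: [-1.5, 2.5, 14.2]
finger_gap: 0.0005
grip_force: 6.8
```

14 N, past the 5 N needed for full travel, so the key is on its stop. Lifting off now.

Request:
play_rows(
  steps=[
    {"tx":0,"ty":0,"tz":-0.05,"wx":0,"wy":0,"wz":0},
    {"tx":0,"ty":0,"tz":-0.15,"wx":0,"wy":0,"wz":0},
    {"tx":0,"ty":0,"tz":-0.25,"wx":0,"wy":0,"wz":0},
    {"tx":0,"ty":0,"tz":-0.25,"wx":0,"wy":0,"wz":0},
    {"tx":0,"ty":0,"tz":-0.25,"wx":0,"wy":0,"wz":0},
    {"tx":0,"ty":0,"tz":-0.25,"wx":0,"wy":0,"wz":0},
  ],
)

```text
time: 10.2
eef_pos: [0.4502, -0.3619, 0.2272]
tool_rot: [-179.9, 0.1, 12.0]
ft_force: [0.9, -0.5, 0.4]
finger_gap: 0.0006
grip_force: 0.0
```

```bash
python3 - <<'E'
from h import *
c=cap('wrist','w7'); e=bot.observe(); print(e['eef_pos'],e['ft_force'])
u,v=map(round,proj(c,(.4515,-.3585,.049))); print(pt(c,u,v))
c=cap('top','top1'); p=pickle.load(open('w5.pkl','rb'))
m=[proj(c,(*(o+.0035*ex+.0635*ey),.07))]; print(m, [int(c['pixels'][round(m[0][1])+j,round(m[0][0])+i].max()) for j in(-6,0,6) for i in(-6,0,6)])
print(bot.finish_job())
E
```

```text
[ 0.45023662 -0.36180826  0.22694668] [-0.48604403 -0.80366508 -0.52360355]
[ 0.4516626  -0.35872522  0.04801531]
[(np.float64(216.06004750772945), np.float64(186.41388405970628))] [71, 71, 126, 67, 35, 71, 72, 70, 72]
the job is handed in; nothing more can be done
None
```

I seated the shuttle in the notch of the clip with the post and then pressed the start key. The key came back up, the arm is clear, and I handed the job in at about 10 s; it returned no verdict.

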